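# Index the swing-arm pipe rest one hole towards the optic mould

## Task

The pipe rest on the steel table is locked by a spring index pin. Hook a fingertip under the pin's pull ring (gently; hook it, do not pinch it), lift the pin out of its hole, swing the arm one hole over towards the ribbed optic mould, and let the pin drop fully home in that next hole; then take the hand away. Do not force the arm while it is locked, and leave the mould and the loose things around the rest where they stand.

Things in the scene. Friction and masses are not known exactly. Their poses are not given: they have to be found in the camera images.
- rest_base: Fixed steel base: a 130 mm round foot, a pivot boss 60 mm across and 89 mm high, and a flat quadrant plate (top 52 mm above the table) with five index holes on a circle of 150 mm radius about the pivot, 20 degrees (0.349 rad, 52 mm) apart. Origin: on the pivot axis at table height; x points to the middle (third) hole, y to the left of that.
- rest_arm (a joint): Swing angle of the green arm about the pivot, rad; 0 = middle hole, where it starts, growing to the left (+y of rest_base), 0.349 a hole, stops at +-0.74. It turns easily (about 1 N at the ring) and stays where it is left. Its bar is 32 mm wide, top 76 mm above the table; the pin's sleeve on it is 40 mm across, top 81 mm.
- index_pin (a joint): Height of the pin above its home, m: 0 = fully down in a hole (12 mm round-nosed pin in a 15 mm gap: 0.01 rad play), 0.012 = nose clear of the plate, 0.035 = upper stop. A spring pushes it down, 6 N at 0 and 11 N at 0.035. Let go between holes, the nose rests on the plate (0.012) and drops in when the arm is swung on to a hole.
- pull_ring: Rigid steel ring on top of the pin, 46 mm clear inside, of 8 mm bar. Origin: ring's centre, with the pin home 132 mm above the table and 169 mm from the pivot axis; z points to its top, y across the arm, x along its axis, away from the pivot. It leans outwards by 45 degrees: its top bar's centre is 151 mm above the table, 188 mm from the pivot axis. Moves with pin and arm. Hooked, it needs under 15 N.
- yoke (a point): Middle of the V yoke with two rollers at the outer end of the arm, 255 mm from the pivot axis, 120 mm above the table; the yoke's rollers reach 170 mm above the table.
- optic_mould: Ribbed dark iron cup (optic mould), 110 mm across its open mouth, 105 mm high, 2.2 kg, loose; origin under its centre. It stands to the left or to the right of the arm: the side to which the arm shall be swung. Not to be moved.
- frit_jar: Closed clear jar with a metal cap, 72 mm across, 110 mm high, loose; origin under its centre. It stands on the other side of the arm from the mould. Not to be moved.
- paperweight: Glass paperweight, 64 mm across, 41 mm high, loose beside the base. Not to be moved.
- wax_cup: Small brass cup, 58 mm across, 55 mm high, loose beside the base. Not to be moved.
- wood_block: Wooden shaping block: an 84 mm round head, 50 mm high, at its origin, with a 160 mm handle along its x; lies beyond the yoke. Not to be moved.

How it is judged:
By the outcome, as a careful person would: the job done as asked, in the order asked, and still so for the second after the job is handed in, with the robot touching nothing.
It also fails if it takes over 38 s, if anything falls off the work surface, if the arm or the gripper's body presses on something with over 40 N, if the wrist force passes 120 N, or if a joint passes its speed limit or range.

## Robot

A 7-joint arm with a two-finger parallel gripper is mounted at the origin on the work surface. World frame = base frame: x ahead of the robot, y to its left, z up, the work surface at z = 0. Lengths are in mm, angles in rad, forces in N, time in s.
With the tool pointing down it reaches from about 400 to 850 mm from the base axis. Payload 4.5 kg.
Tool frame: the origin (TCP) lies on the centre line of the jaws, within the pads' length; the fingertips stand 17 mm ahead of it and the grasp point (between the pads) lies 2 mm behind it; z points along the fingers, y is the line along which they close (so a half turn about z gives the same grasp; the last joint's range is limited). The gripper opens to 88 mm and grips with 3 to 60 N. Pads are 18 mm wide; open, the fingers measure 123 mm over their backs; the gripper's body (75 mm by 187 mm) begins 45 mm behind the grasp point.
Start: joints at [1.358, 0.689, -0.195, 1.565, 0.157, 0.902, -0.215], TCP at [152.716, -606.077, 255.743] pointing down, gripper open.
Joint ranges: [-3.01, 3.01], [-0.46, 2.08], [-1.47, 1.51], [0.13, 2.56], [-1, 4.14], [0.04, 2.09], [-2.66, 2.66]. Speed limits (rad/s): [2.57, 2.57, 3.14, 3.14, 3.14, 3.14, 3.14].

## Interface

Orientations are given as a rotation vector (axis times angle).
In Python, from plant import r gives the robot as it stands. Calls block until the motion is done:
- r.move_to(position, orientation): joint-space move of the TCP to a pose.
- r.move_l(position, frame=None, vel=150, f_stop=None): straight line of the TCP; frame=None keeps the orientation; vel is the mean speed in mm/s. With f_stop (N) it stops when the force on the tool has changed by that much, and returns True; else False.
- r.move_j(angles): joint-space move.
- r.grip(opening, force=None): opening from 0.0 (shut) to 1.0 (fully open); force is the grip in N (None keeps the last); returns when the fingers have stopped.
- r.sleep(seconds).
- r.inverse_kinematics(position, orientation): joint angles nearest the present ones, or None.
- r.read_state(): the state.
- r.read_camera(name): name is "scene" or "side" or "wrist"; returns a dict with "img" (420x560x3 uint8, red, green, blue), "fx", "fy", "cx", "cy" (pixels), "camera_from_world" (4x4, takes a point from world to camera coordinates); the wrist camera has in their place "tool_from_camera" (4x4, takes a point from camera to tool coordinates, whose origin is the TCP and whose axes are the flange's). Camera axes: x right, y down, z forward; pixel columns grow to the right and rows downward; lengths in mm; the calibration is good to about 2 mm. A picture is of the moment at which its call begins: read the wrist's pose just before it. There is no depth.
A pose or a line that the arm cannot do raises r.IKError and nothing moves.
- r.sign_off(): hands the job in, once; it reports no verdict.
Trained networks look in a picture, given as the dict that the camera call returned (one of the last four; its "shot" number tells which), for a name from the list of things; names that differ only in an ending like _2 or _b are one class to them, and where a whole thing is asked for, a point or a joint stands for the part that bears it (a point fixed in the world has none). Each returns a list of dicts, best first, with "score" (0 to 1); they miss things now and then, are a little off and sometimes report something else, mostly with a low value. They report only what shows in the picture. A call takes as long as a camera call.
- r.look_for(picture, name): "xyz" ([x, y, z] in mm, in world coordinates, good to about 4 mm: the middle of the surface that is visible of it).
- r.silhouettes(picture, name): "pixels" (420x560 bool, what is visible of it).
The state is a dict: "clock": time; "joints": joint angles; "qvel": joint speeds; "effort": joint torques, N m; "tool_pos": TCP position; "tool_rot": TCP orientation; "force": force on the tool from outside, world axes, zero at the start; "wrist_torque": the same for the moment, N m; "opening": opening from 0.0 (shut) to 1.0 (fully open).
Only numpy, scipy, OpenCV 4.12 (cv2) and the standard library are available. Lean on these libraries where they do the work, as an engineer would, in place of code of your own. Each camera call takes 0.05 s, during which the arm holds its last target. There are 200 camera calls.

## Working session

There is one attempt and no reset: what is moved stays moved. The work goes in short steps, each a Python script; the robot and the scene stay as the last script left them, time stands still between calls to the robot, and variables do not carry over. Pictures are saved under pics/ and viewed, on a budget of 10 in all, crops included, one or two more only if the job needs it, and the job is handed in when it is done.

```bash
ls; mkdir -p pics
python3 - <<'E'
from plant import r
import cv2,numpy as np
print(r.read_state())
for c in ["scene","side"]:
    p=r.read_camera(c); cv2.imwrite(f"pics/{c}0.png",p["img"][:,:,::-1])
    for n in ["rest_base","rest_arm","pull_ring","yoke","optic_mould","frit_jar","paperweight","wax_cup","wood_block","index_pin"]:
        print(c,n,[(np.round(d["xyz"]).tolist(),round(d["score"],2)) for d in r.look_for(p,n)[:2]])
a=cv2.imread("pics/scene0.png");b=cv2.imread("pics/side0.png")
E
```

```text
pics
{'clock': 0.0, 'joints': array([ 1.35779783,  0.68999681, -0.19450694,  1.56630301,  0.15730837,
        0.90248873, -0.21511778]), 'qvel': array([-0.00044258, -0.00072507, -0.00020101, -0.0012219 , -0.00175707,
       -0.00093647,  0.00067143]), 'effort': array([-3.44852915e-04, -5.27568591e+01, -1.26688879e+00, -1.53428364e+01,
       -5.26182528e-02,  6.56995355e-03,  1.77245902e-04]), 'tool_pos': array([ 152.49624611, -605.51275784,  254.91274604]), 'tool_rot': array([-3.11593721e+00, -3.86564970e-01,  5.61868181e-04]), 'force': array([-0.65500876,  0.24511455, -0.53594273]), 'wrist_torque': array([-0.00143652,  0.00613824,  0.00479916]), 'opening': 0.9978246704978677}
scene rest_base [([530.0, -60.0, 52.0], 0.6)]
scene rest_arm [([569.0, -82.0, 78.0], 0.94)]
scene pull_ring [([586.0, -90.0, 136.0], 0.53)]
scene yoke [([571.0, -85.0, 76.0], 0.76)]
scene optic_mould [([671.0, 153.0, 76.0], 0.63)]
scene frit_jar [([599.0, -329.0, 80.0], 0.66)]
scene paperweight [([476.0, 134.0, 36.0], 0.59), ([597.0, -330.0, 79.0], 0.23)]
scene wax_cup [([425.0, -245.0, 39.0], 0.88)]
scene wood_block [([713.0, -143.0, 43.0], 0.72)]
scene index_pin [([580.0, -87.0, 129.0], 0.71), ([583.0, -93.0, 137.0], 0.55)]
side rest_base [([509.0, -62.0, 52.0], 0.63)]
side rest_arm [([570.0, -90.0, 127.0], 0.59)]
side pull_ring [([578.0, -89.0, 137.0], 0.5), ([568.0, -90.0, 126.0], 0.17)]
side yoke [([555.0, -78.0, 74.0], 0.89)]
side optic_mould [([665.0, 169.0, 81.0], 0.86)]
side frit_jar [([578.0, -331.0, 71.0], 0.75)]
side paperweight [([463.0, 139.0, 35.0], 0.76)]
side wax_cup [([570.0, -89.0, 126.0], 0.62), ([425.0, -237.0, 40.0], 0.57)]
side wood_block [([708.0, -134.0, 37.0], 0.75)]
side index_pin [([568.0, -85.0, 126.0], 0.87)]
```

View pics/scene0.png

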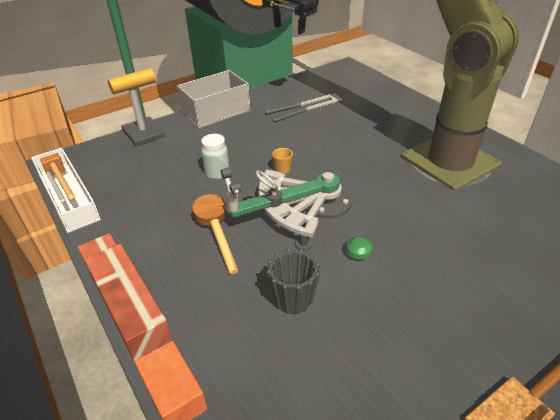

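View pics/side0.png

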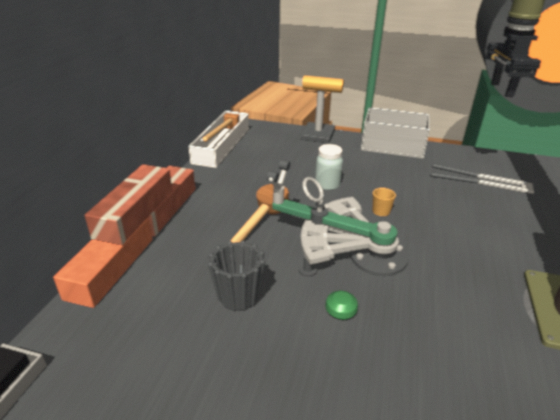

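The scene view shows the ring at about (275,197), the pivot boss at (328,182) and the mould at (293,280). In the side view the ring is at (313,189) and the boss at (384,233). The mould is on the +y (left) side, so the swing is +0.349.

```bash
cat > h.py <<'E'
from plant import r
import cv2,numpy as np
from scipy.optimize import least_squares
from scipy.spatial.transform import Rotation as R
def proj(p,T,X):
    c=np.atleast_2d(X)@T[:3,:3].T+T[:3,3]
    return np.c_[p["fx"]*c[:,0]/c[:,2]+p["cx"],p["fy"]*c[:,1]/c[:,2]+p["cy"]]
def tri(ps,uv):
    f=lambda X:np.concatenate([(proj(p,p["camera_from_world"],X)-u).ravel() for p,u in zip(ps,uv)])
    s=least_squares(f,[570,-80,100.]); return s.x,np.abs(s.fun).max()
def toolrot(th,t):  # finger direction: outward along th, t rad below horizontal; tool y horizontal
    z=np.array([np.cos(th)*np.cos(t),np.sin(th)*np.cos(t),-np.sin(t)])
    y=np.array([np.sin(th),-np.cos(th),0.])
    return R.from_matrix(np.c_[np.cross(y,z),y,z])
def at(piv,th,rad,h): return np.array([piv[0]+rad*np.cos(th),piv[1]+rad*np.sin(th),h])
E
python3 - <<'E'
from h import *
ps=[r.read_camera(c) for c in ["scene","side"]]
m=[r.silhouettes(p,"pull_ring") for p in ps]
uv=[]
out=[]
for p,s in zip(ps,m):
    k=s[0]["pixels"]; ys,xs=np.where(k); print(s[0]["score"],k.sum(),xs.min(),xs.max(),ys.min(),ys.max())
    uv.append(np.array([(xs.min()+xs.max())/2,(ys.min()+ys.max())/2]))
ring,e=tri(ps,uv); print("ring",uv,ring,e)
b,e=tri(ps,[np.array([328,182.]),np.array([384,232.])]); print("boss",b,e)
th=np.arctan2(*(ring-b)[1::-1]); print(th,np.hypot(*(ring-b)[:2]))
for i,p in enumerate(ps):
    im=p["img"][:,:,::-1].copy(); im[m[i][0]["pixels"]]=(0,0,255)
    c=uv[i].astype(int)+[20,15]; c=im[c[1]-70:c[1]+70,c[0]-90:c[0]+110]; out.append(cv2.resize(c,None,fx=2.8,fy=2.8,interpolation=cv2.INTER_CUBIC)[:, :400])
    out[-1]=cv2.resize(c,(400,280),interpolation=cv2.INTER_CUBIC)
cv2.imwrite("pics/crop.png",np.hstack(out))
for t in (25,35,45,60):
  for flip in (0,np.pi):
    Q=toolrot(th,np.radians(t))*R.from_euler('z',flip)
    for back in (0,150):
        q=r.inverse_kinematics(ring-back*Q.as_matrix()[:,2],Q.as_rotvec()); print(t,flip,back,None if q is None else np.round(q,2))
E
```

```text
0.66 1031 202 229 134 179
0.5 230 303 323 177 201
ring [array([215.5, 156.5]), array([313., 189.])] [ 604.03781506 -313.40477114   38.54319092] 12.943872265043836
boss [409.82477916 -66.46455255  66.10555305] 1.0397327232399505
-0.9043550960580728 314.1626567124563
25 0 0 [ 0.24  1.3  -0.19  2.14  2.41  1.48  1.51]
25 0 150 [ 0.21  1.32 -0.62  2.45  2.1   1.93  1.45]
25 3.141592653589793 0 [ 0.24  1.3  -0.19  2.14  2.41  1.48 -1.63]
25 3.141592653589793 150 [ 0.21  1.32 -0.62  2.45  2.1   1.93 -1.69]
35 0 0 [ 0.54  1.27 -0.62  2.12  2.38  1.47  1.94]
35 0 150 [ 0.3   1.11 -0.62  2.43  2.12  1.58  1.63]
35 3.141592653589793 0 [ 0.54  1.27 -0.62  2.12  2.38  1.47 -1.2 ]
35 3.141592653589793 150 [ 0.51  1.28 -1.05  2.41  2.08  1.92 -1.25]
45 0 0 [ 0.45  1.13 -0.41  2.07  2.3   1.05  1.89]
45 0 150 [ 0.28  0.9  -0.41  2.33  2.14  1.07  1.75]
45 3.141592653589793 0 [ 0.69  1.26 -0.83  2.06  2.25  1.35 -0.93]
45 3.141592653589793 150 [ 0.7   1.22 -1.26  2.31  1.98  1.74 -0.95]
60 0 0 [0.27 1.01 0.01 1.94 2.27 0.38 1.84]
60 0 150 [0.05 0.75 0.21 2.12 2.11 0.22 1.91]
60 3.141592653589793 0 [ 0.74  1.16 -0.83  1.92  1.94  1.01 -0.64]
60 3.141592653589793 150 [ 0.67  0.86 -0.83  2.08  1.71  0.93 -0.67]
```

View pics/crop.png

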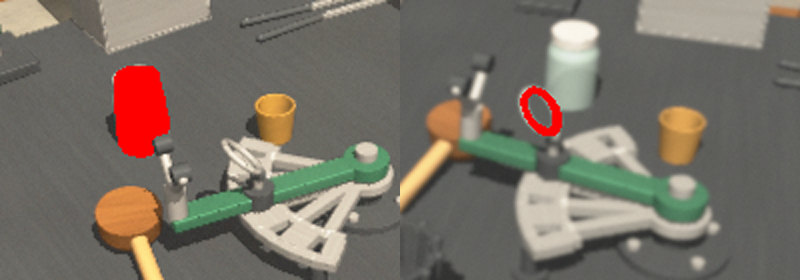

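Side mask is right; the scene mask landed on the jar. Reading the crop by hand, the ring's centre is at (266,180) in the scene view and the pivot nub's top at (328,177.5). In the side view they are at (313,189.5) and (385,226.5).

Run:
```python
from h import *
ps=[r.read_camera(c) for c in ["scene","side"]]
RU=[np.array([266,180.]),np.array([313.,189.5])]; BU=[np.array([328,177.5]),np.array([385,226.5])]
print(tri(ps,RU),tri(ps,BU))
f=lambda x:np.concatenate([np.r_[(proj(p,p["camera_from_world"],at(x,x[2],169,132))-a).ravel(),(proj(p,p["camera_from_world"],at(x,x[2],0,89))-b).ravel()] for p,a,b in zip(ps,RU,BU)])
s=least_squares(f,[415,-60,-.1]); x=s.x; print(x,np.round(s.fun,1))
np.save("pose.npy",x); ring=at(x,x[2],169,132); print(ring)
for t in (25,35,45):
  for flip in (0,np.pi):
   for d in (0,.349):
    Q=toolrot(x[2]+d,np.radians(t))*R.from_euler('z',flip)
    for back in (0,120):
        q=r.inverse_kinematics(at(x,x[2]+d,169,132)-back*Q.as_matrix()[:,2],Q.as_rotvec()); print(t,round(flip),d,back,None if q is None else np.round(q,2))
p=r.read_camera("wrist"); print(np.round(p["tool_from_camera"],3),p["fx"])
```

```text
(array([578.2683412, -94.215898 , 129.5440089]), np.float64(0.5593709558571618)) (array([409.86036442, -67.52294856,  80.15527221]), np.float64(1.1065176077888168))
[ 4.12763831e+02 -5.85056999e+01 -1.96832676e-01] [ 0.4 -0.8  1.4 -1.7 -0.5  0.1 -1.5 -0.3]
[578.50059454 -91.55604147 132.        ]
25 0 0 0 None
25 0 0 120 None
25 0 0.349 0 None
25 0 0.349 120 None
25 3 0 0 None
25 3 0 120 None
25 3 0.349 0 None
25 3 0.349 120 None
35 0 0 0 [ 0.46  1.19 -0.83  2.54  2.65  1.6   2.17]
35 0 0 120 None
35 0 0.349 0 [ 0.55  1.19 -0.83  2.53  2.92  1.35  2.4 ]
35 0 0.349 120 None
35 3 0 0 [ 0.63  1.4  -1.26  2.53  2.54  1.78 -0.57]
35 3 0 120 None
35 3 0.349 0 [ 0.72  1.4  -1.26  2.52  2.69  1.44 -0.3 ]
35 3 0.349 120 None
45 0 0 0 [ 0.37  0.98 -0.62  2.45  2.61  1.15  2.06]
45 0 0 120 None
45 0 0.349 0 [ 0.54  1.04 -0.83  2.43  2.72  1.03  2.43]
45 0 0.349 120 None
45 3 0 0 [ 0.67  1.26 -1.26  2.43  2.32  1.49 -0.55]
45 3 0 120 None
45 3 0.349 0 [ 0.71  1.25 -1.26  2.43  2.44  1.22 -0.29]
45 3 0.349 120 None
[[-0.00000e+00 -9.54000e-01 -2.99000e-01  7.59630e+01]
 [ 1.00000e+00 -0.00000e+00  0.00000e+00 -1.19000e-01]
 [-0.00000e+00 -2.99000e-01  9.54000e-01 -1.29707e+02]
 [ 0.00000e+00  0.00000e+00  0.00000e+00  1.00000e+00]] 363.06142083110734
```

Run:
```python
from h import *
x=np.load("pose.npy")
for t in (40,45,50,55,60):
   for d in (0,.349):
    for lift in (0,25):
     Q=toolrot(x[2]+d,np.radians(t)); o=[]
     for back in (-5,10,25,40,55,80,150):
        q=r.inverse_kinematics(at(x,x[2]+d,169,132+lift)-back*Q.as_matrix()[:,2],Q.as_rotvec()); o.append("-" if q is None else str(np.round(q[[2,3,5,6]],1)))
     print(t,d,lift,*o)
```

```text
40 0 0 [-0.8  2.5  1.4  2.2] [-0.8  2.5  1.4  2.2] - - - - -
40 0 25 [-0.8  2.5  1.3  2.2] [-0.8  2.5  1.4  2.2] - - - - -
40 0.349 0 [-0.8  2.5  1.2  2.4] [-0.8  2.5  1.2  2.4] [-0.8  2.5  1.2  2.4] - - - -
40 0.349 25 [-0.8  2.5  1.1  2.4] [-0.8  2.5  1.1  2.4] [-0.8  2.5  1.1  2.3] - - - -
45 0 0 [-0.6  2.4  1.1  2.1] [-0.8  2.5  1.2  2.2] [-0.8  2.5  1.2  2.2] [-0.8  2.5  1.2  2.2] - - -
45 0 25 [-0.6  2.4  1.1  2.1] [-0.6  2.5  1.1  2.1] [-0.6  2.5  1.1  2. ] [-0.8  2.5  1.2  2.2] [-0.8  2.5  1.2  2.2] - -
45 0.349 0 [-0.8  2.4  1.   2.4] [-0.8  2.5  1.   2.4] [-0.8  2.5  1.   2.4] [-0.8  2.5  1.   2.4] [-0.8  2.5  1.   2.4] - -
45 0.349 25 [-0.8  2.4  1.   2.4] [-0.8  2.4  1.   2.4] [-0.8  2.5  1.   2.4] [-0.8  2.5  1.   2.4] [-0.8  2.5  0.9  2.3] - -
50 0 0 [-0.6  2.4  1.   2.1] [-0.6  2.4  1.   2.1] [-0.6  2.4  1.   2.1] [-0.6  2.5  0.9  2.1] [-0.6  2.5  0.9  2.1] [-0.6  2.5  0.9  2.1] -
50 0 25 [-0.6  2.4  0.9  2.2] [-0.6  2.4  0.9  2.1] [-0.6  2.4  0.9  2.1] [-0.6  2.4  0.9  2.1] [-0.6  2.5  0.9  2.1] [-0.6  2.5  0.8  2.1] -
50 0.349 0 [-0.6  2.4  0.8  2.3] [-0.6  2.4  0.8 
[... 865 characters left out ...]
  2.3] [-0.6  2.4  0.5  2.3] [-0.6  2.4  0.3  2.3]
60 0 0 [-0.4  2.2  0.6  2.2] [-0.4  2.3  0.5  2.2] [-0.4  2.3  0.5  2.2] [-0.4  2.3  0.5  2.2] [-0.4  2.3  0.5  2.2] [-0.2  2.3  0.4  2. ] [-0.2  2.4  0.3  2.2]
60 0 25 [-0.2  2.2  0.4  2. ] [-0.2  2.3  0.4  2. ] [-0.2  2.3  0.4  2. ] [-0.2  2.3  0.4  2. ] [-0.2  2.3  0.3  2.1] [-0.2  2.3  0.3  2.1] [0.  2.3 0.1 2.2]
60 0.349 0 [-0.4  2.3  0.5  2.2] [-0.4  2.3  0.4  2.2] [-0.4  2.3  0.4  2.2] [-0.4  2.3  0.4  2.2] [-0.4  2.3  0.4  2.2] [-0.4  2.3  0.3  2.2] [-0.4  2.3  0.2  2.3]
60 0.349 25 [-0.4  2.2  0.4  2.3] [-0.4  2.3  0.4  2.3] [-0.4  2.3  0.3  2.3] [-0.4  2.3  0.3  2.3] [-0.4  2.3  0.3  2.3] [-0.4  2.3  0.3  2.3] [-0.4  2.3  0.1  2.6]
```

Run:
```python
from h import *
x=np.load("pose.npy"); th=x[2]
r.grip(0.0,20)
Q=toolrot(th,np.radians(55)); P=at(x,th,169,150)-130*Q.as_matrix()[:,2]
try: print("l",r.move_l(P,Q.as_rotvec(),vel=350))
except r.IKError as e: print("ikerr",e); r.move_to(P,Q.as_rotvec())
s=r.read_state(); print(s["clock"],s["tool_pos"],P,s["joints"].round(2),s["opening"],s["force"])
p=r.read_camera("wrist"); im=p["img"][:,:,::-1].copy()
Tt=np.eye(4); Tt[:3,:3]=R.from_rotvec(s["tool_rot"]).as_matrix(); Tt[:3,3]=s["tool_pos"]
T=np.linalg.inv(Tt@p["tool_from_camera"])
a=np.linspace(0,2*np.pi,60,endpoint=False); c=at(x,th,169,132)
ez=np.array([np.cos(th),np.sin(th),1])/2**.5; ey=np.array([-np.sin(th),np.cos(th),0])
C=c+27*(np.cos(a)[:,None]*ez+np.sin(a)[:,None]*ey)
for u in proj(p,T,C): cv2.circle(im,tuple(int(v) for v in u),1,(0,0,255),-1)
ss=r.silhouettes(p,"pull_ring"); 
for d in ss: ys,xs=np.where(d["pixels"]); print(d["score"],xs.min(),xs.max(),ys.min(),ys.max(),d["pixels"].sum())
if ss: np.save("mask1.npy",ss[0]["pixels"])
np.savez("view1.npz",T=T,k=[p[k] for k in("fx","fy","cx","cy")])
cv2.imwrite("pics/w1.png",im)
```

```text
ikerr the arm cannot follow that straight line within its joint ranges
5.0167 [505.69377814 -77.78436303 256.62636321] [505.37543882 -76.97381289 256.48976576] [ 0.26  0.49 -0.4   2.44  2.4   0.49  2.12] -6.684464304335631e-05 [0.75572396 0.30647416 0.5040928 ]
0.71 242 319 183 253 2028
0.33 224 332 87 419 10314
```

View pics/w1.png

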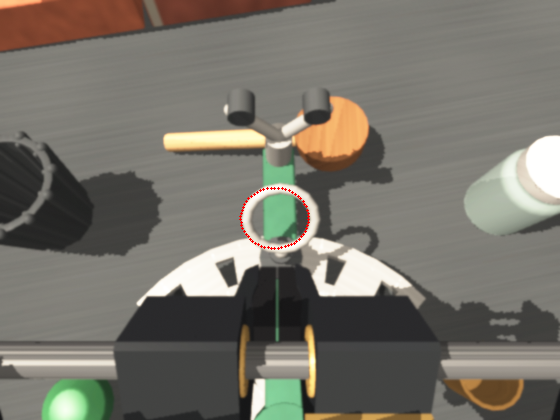

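The wrist view shows the ring centred at (280.5,218), drawn prediction at (276,217): the rest lies about 3.5 mm to the right (−y), with the heading agreeing. I'll correct this and move close.

```bash
cat >> h.py <<'E'
def wristT(p,s):
    Tt=np.eye(4); Tt[:3,:3]=R.from_rotvec(s["tool_rot"]).as_matrix(); Tt[:3,3]=s["tool_pos"]
    return np.linalg.inv(Tt@p["tool_from_camera"])
def torus(x,h=132,rm=27,n=90):
    th=x[2]; a=np.linspace(0,2*np.pi,n,endpoint=False)
    ez=np.array([np.cos(th),np.sin(th),1])/2**.5; ey=np.array([-np.sin(th),np.cos(th),0])
    return at(x,th,169,h)+rm*(np.cos(a)[:,None]*ez+np.sin(a)[:,None]*ey)
def pose(x,th,t,back,h=132,rad=169):
    Q=toolrot(th,np.radians(t)); return at(x,th,rad,h)-back*Q.as_matrix()[:,2],Q.as_rotvec()
def go(P,rv,vel=150,f=None):
    try: return r.move_l(P,rv,vel=vel,f_stop=f)
    except r.IKError: print("move_to"); r.move_to(P,rv)
E
python3 - <<'E'
from h import *
x=np.load("pose.npy"); v=np.load("view1.npz"); p=dict(zip(("fx","fy","cx","cy"),v["k"])); m=np.load("mask1.npy")
(ec,_,_)=cv2.fitEllipse(cv2.convexHull(np.argwhere(m)[:,::-1].astype(np.int32)))
f=lambda d:proj(p,v["T"],torus(x+[d[0],d[1],0])).mean(0)-ec
d=least_squares(f,[0,0]).x; print(ec,d); x[:2]+=d; np.save("pose.npy",x); print(x)
th=x[2]
go(*pose(x,th,50,75),vel=200); 
go(*pose(x,th,45,42),vel=100)
s=r.read_state(); print(s["clock"],s["tool_pos"],pose(x,th,45,42)[0],s["joints"].round(2),s["force"])
p=r.read_camera("wrist"); T=wristT(p,s); im=p["img"][:,:,::-1].copy()
for u in proj(p,T,torus(x)): cv2.circle(im,tuple(int(v) for v in u),1,(0,0,255),-1)
Tc=np.linalg.inv(p["tool_from_camera"])
for X in ([9,17.5,17],[9,-17.5,17],[9,0,17]): cv2.circle(im,tuple(int(v) for v in proj(p,Tc,np.array(X,float))[0]),3,(255,255,0),-1)
ss=r.silhouettes(p,"pull_ring")
for q in ss: ys,xs=np.where(q["pixels"]); print(q["score"],xs.min(),xs.max(),ys.min(),ys.max(),q["pixels"].sum())
cv2.imwrite("pics/w2.png",im)
E
```

```text
(280.20050048828125, 218.16622924804688) [-0.27323326 -4.26640255]
[ 4.12490597e+02 -6.27721024e+01 -1.96832676e-01]
6.1083 [549.18226128 -89.98052003 162.84631517] [549.10232716 -90.01448504 161.69848481] [ 0.3   0.89 -0.52  2.54  2.65  1.12  1.93] [ 0.15913975  0.65963538 -0.90476258]
```

View pics/w2.png

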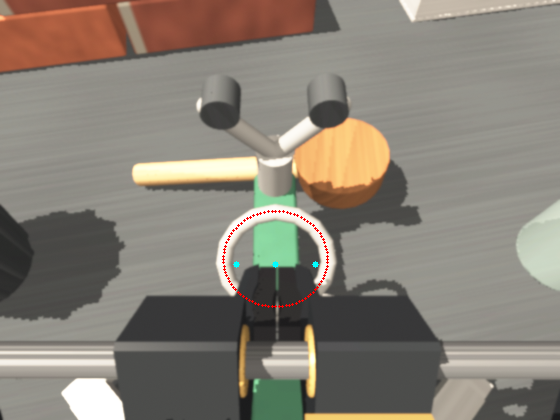

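Closed fingertips show about 40 px (~18 mm) wide at (277,265), inside the ring, which is centred at (276,259). The projected model overlays within about 1 mm. Next: insert, seat under the top bar, lift.

Run:
```python
from h import *
x=np.load("pose.npy"); th=x[2]
print(r.move_l(*pose(x,th,45,-3),vel=60,f_stop=5)); s=r.read_state(); print(s["clock"],s["tool_pos"],s["force"])
ez=np.array([np.cos(th),np.sin(th),1])/2**.5
c=r.move_l(pose(x,th,45,-3)[0]+25*ez,vel=25,f_stop=3); s1=r.read_state(); print(c,s1["clock"],(s1["tool_pos"]-s["tool_pos"])@ez,s1["force"],s1["wrist_torque"])
np.save("contact.npy",s1["tool_pos"])
if c:
    P=s1["tool_pos"]+[0,0,20]
    print(r.move_l(P,vel=40,f_stop=17)); s2=r.read_state(); print(s2["clock"],s2["tool_pos"]-s1["tool_pos"],s2["force"],s2["joints"].round(2))
p=r.read_camera("side"); im=p["img"][:,:,::-1].copy()
cv2.imwrite("pics/s3.png",cv2.resize(im[110:290,220:460],None,fx=3,fy=3,interpolation=cv2.INTER_CUBIC))
```

```text
False
7.1083 [580.03510144 -96.1609045  129.84881572] [-0.32948878 -0.84694506 -0.55269673]
True 7.625 7.543283371979049 [-1.09919979 -0.07924374 -1.06157561] [0.26682032 0.75222239 0.03881704]
False
8.2833 [-1.46506111  0.07309598 19.12272431] [-5.88837078  1.59116185 -9.72194146] [ 0.32  0.89 -0.49  2.42  2.66  1.01  1.98]
```

View pics/s3.png

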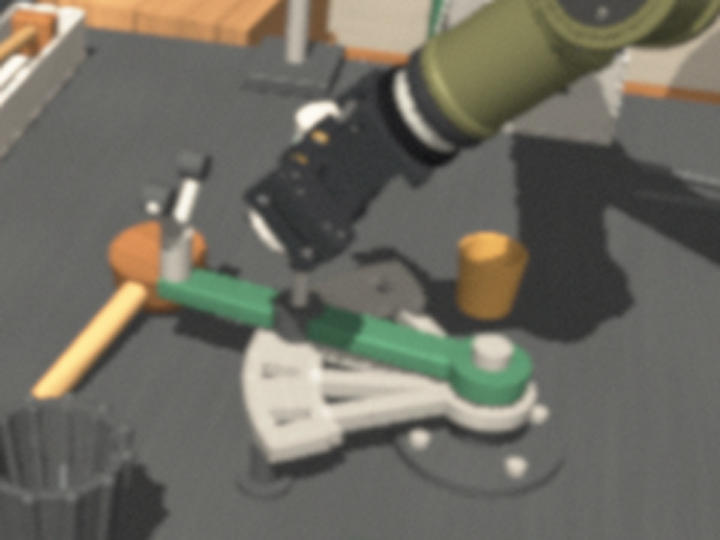

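The side view shows the ring under the fingertips near (300,250), with the pin rod bared above the sleeve at (300,290). Force is about 10 N down, consistent with the spring. I'll lift a little more and check the pin height in the wrist view before swinging.

Run:
```python
from h import *
x=np.load("pose.npy"); th=x[2]
s=r.read_state()
print(r.move_l(s["tool_pos"]+[0,0,7],vel=40,f_stop=8)); s=r.read_state(); print(s["clock"],s["tool_pos"],s["force"])
p=r.read_camera("wrist"); T=wristT(p,s); im=p["img"][:,:,::-1].copy()
for h,c in ((132,(0,0,255)),(147,(0,255,255)),(157,(255,255,0))):
    for u in proj(p,T,torus(x,h,31)): cv2.circle(im,tuple(int(v) for v in u),0,c,-1)
ss=r.silhouettes(p,"pull_ring")
for q in ss: ys,xs=np.where(q["pixels"]); print(q["score"],xs.min(),xs.max(),ys.min(),ys.max(),q["pixels"].sum())
cv2.imwrite("pics/w4.png",cv2.resize(im[150:350,150:410],None,fx=3,fy=3,interpolation=cv2.INTER_CUBIC))
```

```text
False
8.6417 [583.63426402 -97.22907534 161.17007067] [ -3.24385112   1.19116965 -10.83259377]
0.78 208 345 252 384 2961
```

View pics/w4.png

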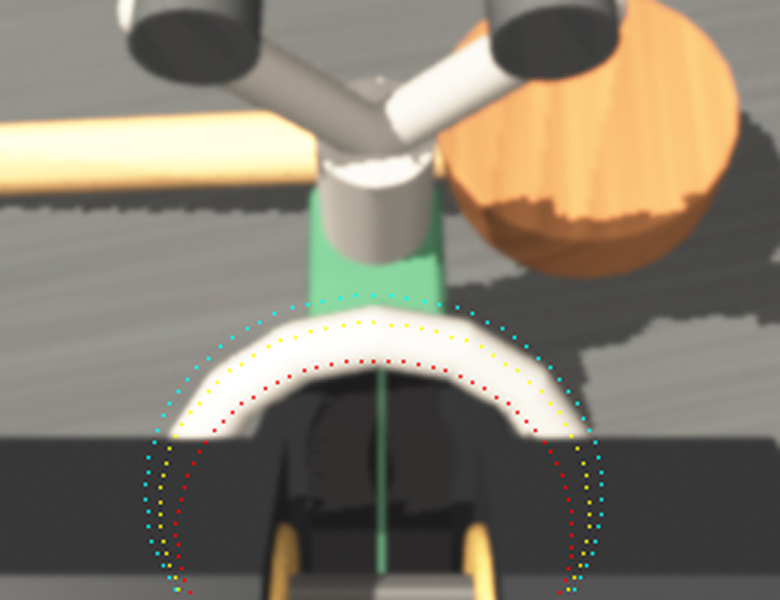

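The ring's outer edge lies between the curves for lifts of 15 and 25 mm: the pin is up about 18 mm, clear of the plate. Now swing.

Run:
```python
from h import *
x=np.load("pose.npy"); th=x[2]; s=r.read_state(); P0=s["tool_pos"]; R0=R.from_rotvec(s["tool_rot"]); piv=np.array([x[0],x[1],0])
np.savez("lift.npz",P=P0,rv=s["tool_rot"])
for a in (.04,.12,.2,.275,.349):
    Z=R.from_euler('z',a); P=piv+Z.apply(P0-piv)
    hit=r.move_l(P,(Z*R0).as_rotvec(),vel=50,f_stop=8)
    s=r.read_state(); print(a,hit,round(s["clock"],2),(s["tool_pos"]-P).round(2),s["force"].round(1),s["wrist_torque"].round(2))
    if hit: break
p=r.read_camera("wrist"); T=wristT(p,s); im=p["img"][:,:,::-1].copy()
y=x.copy(); y[2]+=a
for u in proj(p,T,torus(y,150,31)): cv2.circle(im,tuple(int(v) for v in u),0,(0,0,255),-1)
cv2.imwrite("pics/w5.png",im)
```

```text
0.04 False 9.03 [-0.1  -0.11 -0.15] [ -3.4   0.3 -10.8] [0.47 2.63 0.03]
0.12 False 9.47 [-0.27 -0.33 -0.15] [ -4.6   1.  -10.3] [0.34 2.75 0.03]
0.2 False 9.9 [-0.36 -0.29 -0.19] [ -4.4  -0.7 -10.8] [0.06 2.91 0.05]
0.275 False 10.31 [-0.47 -0.5  -0.29] [ -5.2  -0.1 -11.6] [-0.12  2.88  0.05]
0.349 False 10.72 [-0.52 -0.83 -0.36] [ -5.4  -0.9 -11.6] [-0.39  2.95  0.05]
```

View pics/w5.png

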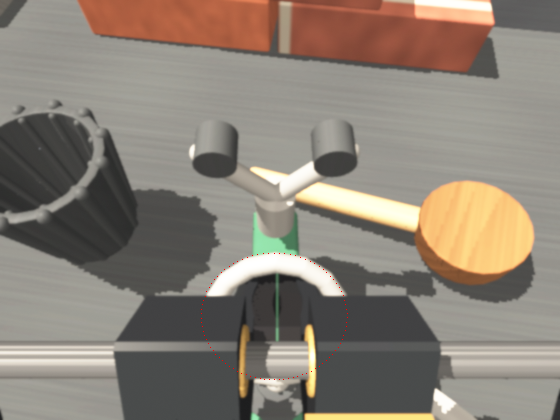

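The arm followed with low side force; the ring is centred at (277,~318) with the finger. The tool stands 0.7 mm short, so I'll correct that and lower in steps, watching the force to tell "in the hole" from "on the plate".

Run:
```python
from h import *
x=np.load("pose.npy"); L=np.load("lift.npz"); piv=np.array([x[0],x[1],0]); Z=R.from_euler('z',.349)
P=piv+Z.apply(L["P"]-piv); rv=(Z*R.from_rotvec(L["rv"])).as_rotvec(); s=r.read_state()
e=(P-s["tool_pos"])*[1,1,0]; C=P+e
r.move_l(C,rv,vel=20); s=r.read_state(); print((s["tool_pos"]-P).round(2),s["force"].round(1))
for d in (4,8,11,14,17,20,23):
    r.move_l(C-[0,0,d],rv,vel=25); s=r.read_state(); print(d,round(s["clock"],2),(s["tool_pos"]-P).round(2),s["force"].round(1))
    if abs(s["force"][2])<3: break
```

```text
[-0.5  -0.18 -0.67] [ -7.5  -0.1 -10.1]
4 11.32 [-0.48 -0.17 -4.72] [-7.  -0.8 -9.4]
8 11.63 [-0.45 -0.22 -8.66] [-7.4 -1.1 -9.4]
11 11.9 [ -0.43  -0.13 -11.57] [-7.3 -2.  -9.2]
14 12.17 [ -0.37  -0.22 -14.48] [-6.4 -1.7 -8.7]
17 12.43 [ -0.38  -0.21 -17.46] [-8.3 -0.9 -7.8]
20 12.7 [ -0.33  -0.18 -20.37] [-8.4 -1.  -7.5]
23 12.97 [ -0.15  -0.15 -22.9 ] [-9.5 -2.5 -3.9]
```

Run:
```python
from h import *
x=np.load("pose.npy"); th=x[2]+.349; s=r.read_state()
Q=R.from_rotvec(s["tool_rot"]); ez=np.array([np.cos(th),np.sin(th),1])/2**.5; ax=Q.as_matrix()[:,2]
c=at(x,th,169,132); d=s["tool_pos"]-c; print("rel ring: ez",d@ez,"ax",d@ax,"lat",d@[-np.sin(th),np.cos(th),0])
P=s["tool_pos"]
for k in (3,6,9):
    print(r.move_l(P-k*ez,vel=25,f_stop=6)); s=r.read_state(); print(k,s["clock"],((s["tool_pos"]-c)@ez).round(1),s["force"].round(1))
    if np.linalg.norm(s["force"])<2: break
```

```text
rel ring: ez 8.188129855448775 ax -0.5241096958397518 lat -0.4121681041777186
True
3 13.1833 5.8 [-0.  -0.1  0.5]
```

Run:
```python
from h import *
x=np.load("pose.npy"); y=x.copy(); y[2]+=.349; th=y[2]
print(r.move_l(pose(y,th,45,0)[0],vel=40,f_stop=4)); print(r.read_state()["force"].round(1))
print(r.move_l(*pose(y,th,45,45),vel=70,f_stop=5)); s=r.read_state(); print(s["clock"],s["force"].round(1))
go(*pose(y,th,55,135,h=150),vel=150)
s=r.read_state(); print(s["clock"],s["force"].round(1))
p=r.read_camera("wrist"); T=wristT(p,s); im=p["img"][:,:,::-1].copy()
ss=r.silhouettes(p,"pull_ring"); m=ss[0]["pixels"]
ec=cv2.fitEllipse(cv2.convexHull(np.argwhere(m)[:,::-1].astype(np.int32))); print(ss[0]["score"],ec)
for h in (132,144):
  print(h,cv2.fitEllipse(proj(p,T,torus(y,h,31)).astype(np.float32)))
  for u in proj(p,T,torus(y,h,31)): cv2.circle(im,tuple(int(v) for v in u),0,(0,0,255) if h==132 else (0,255,255),-1)
q=r.read_camera("side"); im2=q["img"][:,:,::-1].copy()
mm=r.silhouettes(q,"pull_ring")
for d in mm[:2]: ys,xs=np.where(d["pixels"]); print(d["score"],xs.min(),xs.max(),ys.min(),ys.max())
for h in (132,144): u=proj(q,q["camera_from_world"],torus(y,h,31)); print(h,u.min(0),u.max(0))
u=proj(q,q["camera_from_world"],torus(x,132,31)); print("old pred",u.min(0),u.max(0),"seen 303-323,177-201")
cv2.imwrite("pics/fin.png",np.hstack([cv2.resize(im[80:380,130:430],(400,400)),cv2.resize(im2[130:290,230:390],(400,400),interpolation=cv2.INTER_CUBIC)]))
for p in [q,r.read_camera("scene")]:
  for n in ["optic_mould","frit_jar","paperweight","wax_cup","wood_block"]: print(n,[(np.round(d["xyz"]).tolist(),round(d["score"],2)) for d in r.look_for(p,n)[:1]])
```

```text
False
[-0.3 -0.1  1.4]
False
14.225 [ 0.7 -0.1  0.1]
15.0917 [ 0.3 -0.7  0.6]
0.67 ((278.302978515625, 216.9279327392578), (68.75867462158203, 75.57893371582031), 88.87732696533203)
132 ((276.76605224609375, 214.8410186767578), (68.5338363647461, 76.98018646240234), 89.98667907714844)
144 ((276.7682189941406, 209.96209716796875), (71.81523895263672, 80.11807250976562), 89.98531341552734)
0.54 297 317 191 214
132 [296.67117107 190.07651343] [316.24676056 214.51717839]
144 [296.87812582 185.28029692] [316.5881486  209.82094503]
old pred [302.78105505 176.30706218] [322.89451017 201.27608804] seen 303-323,177-201
optic_mould [([669.0, 165.0, 81.0], 0.92)]
frit_jar [([579.0, -332.0, 71.0], 0.65)]
paperweight [([467.0, 140.0, 35.0], 0.88)]
wax_cup [([425.0, -239.0, 40.0], 0.82)]
wood_block [([706.0, -140.0, 39.0], 0.82)]
optic_mould [([669.0, 153.0, 74.0], 0.7)]
frit_jar [([593.0, -328.0, 74.0], 0.78)]
paperweight [([479.0, 137.0, 33.0], 0.69)]
wax_cup [([427.0, -245.0, 38.0], 0.98)]
wood_block [([709.0, -148.0, 44.0], 0.81)]
```

View pics/fin.png

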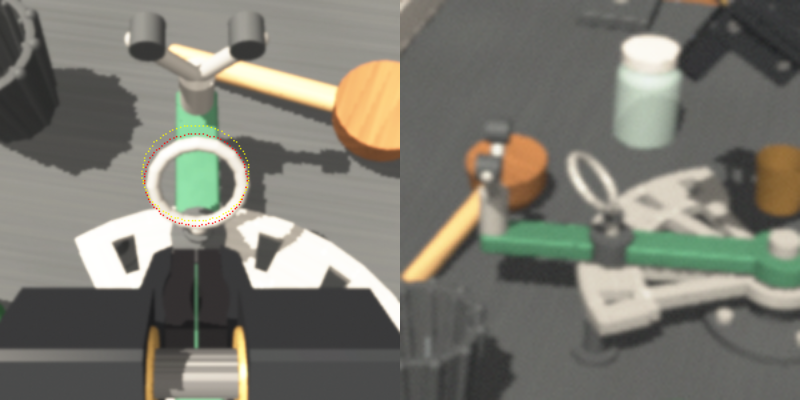

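Both views match the pin fully home in the next hole: the ring outline fits the home height, with the side rows at 191–214 against 190–214.5 predicted. One hole is visible left of the arm and two to its right. The fingers are well clear of the ring.

```bash
python3 -c "
from plant import r
s=r.read_state(); print(s['clock'],s['force']); print(r.sign_off())"
```

```text
15.8417 [-0.45170988 -0.19154942 -0.43383329]
the job is handed in; nothing more can be done
None
```

The pin is home in the next hole towards the mould, the hand is clear, and the job is handed in at 15.8 s of the 38 s allowed.

I put the closed fingertips through the pull ring and seated them under its top bar. I lifted the pin about 18 mm at about 11 N, swung the arm +0.349 rad with little side force, and lowered it. The spring force held until past 20 mm of descent, which means the pin dropped into the hole and did not rest on the plate. Then I freed the fingertips and backed out.

**Last checks**
- **Pin height:** the ring outline fits the home height at the new hole in both the side and wrist views, and does not fit the 12 mm "resting on the plate" height.
- **Contact:** the tool force was about 0.6 N, which is noise, so the robot is touching nothing.
- **Loose things:** the mould, jar, paperweight and cup read within 2–6 mm of where they were in each view. The wood block reads 5–6 mm different in y. That is slightly over the 4 mm the network is good to, and I put it down to the moved yoke hiding another part of it. The hand never went near the block.

**What disagreed**
- One early ring silhouette in the scene view was really the jar, so I replaced it with hand-read pixels.
- The first contact stop under the ring came early. I checked the pin height in the wrist picture before swinging.
- At the end of the lowering there was a leftover sideways force of about 10 N on the ring, with the pin already home. It vanished when I backed the fingertips off.

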